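# Thread the napkin ring onto its rail

## Task

The wooden napkin ring lying on the stand top belongs on its rail. Take the rail off its forked holder by the dark wooden handle, push its bare end through the lying ring, lift and carry the ring on the rail without touching the ring with the gripper, and lay the rail back into both forks with the ring hanging between them. Let go, and do not knock over or shift the other things around.

Things in the scene. Friction and masses are not known exactly. Their poses are not given: they have to be found in the camera images.
- rail_grip (a point): Centre of the rail's dark wooden handle (60 mm long, 20 wide, 24 high), where it is grasped. y runs along the rail from handle to bare end, z up, x across (20 mm width). A straight round steel bar, 14 mm thick, leaves the handle's end; one rigid piece of 110 g. It starts lying level in the holder's two forks, the handle sticking out beyond one.
- rail_mid (a point): Point on the axis of the same rail, 104 mm along +y from the handle's centre, 80 mm from the rounded bare end, and 70 mm from a 24 mm wide brass collar at the handle; at home it lies midway between the two forks. Same axes as rail_grip.
- rail_tip (a point): The bare, rounded end of the rail's bar, 184 mm along +y from the handle's centre. Same axes as rail_grip.
- ring_center (a point): Centre of the loose napkin ring: pale wood, eight flat sides, 60 mm over the flats, bore 46 mm wide and right through, 40 mm long, about 35 g. It lies on a flat side, so the bore is level, its axis 30 mm above the stand top. y is the bore's axis, z up. It slides if pushed. The room for rail and handle is kept free on its -y side.
- stand_seat (a point): Home of rail_mid in the fixed holder, 72 mm above the stand top: wooden base 90 x 150 x 12 mm, two brass posts ending in V forks open upward. y runs from fork to fork (10 mm thick, centres 52 mm either side of this point), z up. Fork tips are about 15 mm above this point, 48 mm apart. A ring on the resting rail hangs centred 16 mm below it, clear of the base.
- copper_jug: Copper jug, 111 x 181 x 215 mm, bystander; origin at the middle of its underside.
- bar_votive: Ribbed coloured-glass votive, 73 mm wide, 104 mm high, bystander; origin at the middle of its underside.
- salt_cellar: Round wooden salt cellar, 70 mm wide, 67 mm high, bystander; origin at the middle of its underside.
- bar_plates: Stack of small white plates, 153 mm wide, 46 mm high, bystander; origin at the middle of its underside.
- order_pad: Order pad, 125 x 75 x 12 mm, bystander; origin at the middle of its underside.
- tumbler_2: Glass standing upside down, 68 mm wide, 102 mm high, bystander; origin at the middle of its underside.
- bar_tumbler_2: Short wide glass tumbler, 76 mm wide, 86 mm high, bystander; origin at the middle of its underside.
Things that resemble listed ones, but are neither listed nor needed, are in the scene too. Of the things shaped like the part that bears ring_center, the wooden one is meant.

How it is judged:
On the way:
1. the ring, threaded on the rail, hangs lifted clear of the stand top (height (world z) of ring_center above 0.045 m and contact force between the fingers and rail above 0.5 N and x of ring_center in the frame of rail_mid between -0.03 and 0.03 m and z of ring_center in the frame of rail_mid between -0.03 and 0.03 m and y of ring_center in the frame of rail_mid between -0.065 and 0.075 m), for 0.2 s.
At the end, for the whole second after the job is handed in: The rail rests in both forks (its middle within 7 mm of home across and in height, within 22 mm along, in line within 0.1 rad) and the ring hangs on it between the forks (centre within 35 mm of the middle along the rail, within 22 mm sideways, 0 to 30 mm below it); both are at rest (x of rail_mid in the frame of stand_seat between -0.007 and 0.007 m and y of rail_mid in the frame of stand_seat between -0.022 and 0.022 m and z of rail_mid in the frame of stand_seat between -0.007 and 0.007 m and angle between the y axis of rail_mid and the y axis of stand_seat, either way round below 0.1 rad and x of ring_center in the frame of stand_seat between -0.022 and 0.022 m and y of ring_center in the frame of stand_seat between -0.035 and 0.035 m and z of ring_center in the frame of stand_seat between -0.03 and 0 m and linear speed of each of ring, rail below 0.03 m/s); the robot touches nothing.
It fails at once if the gripper or arm touches the ring (contact force between any of the fingers, the arm and ring above 0.5 N).
It fails at once if a bystander is shifted by more than 3 cm or tipped (distance of any of copper_jug, bar_votive, salt_cellar, bar_plates, order_pad, tumbler_2, bar_tumbler_2 from where it was at the start of the episode above 0.03 m or angle between any of copper_jug, bar_votive, salt_cellar, bar_plates, order_pad, tumbler_2, bar_tumbler_2's own z axis and vertical above 0.4 rad).
It also fails if it takes over 51 s, if anything falls off the work surface, if the arm or the gripper's body presses on something with over 40 N, if the wrist force passes 120 N, or if a joint passes its speed limit or range.

## Robot

A 6-joint arm with a two-finger parallel gripper is mounted at the origin on a cart in front of the work surface, level with it; the furniture and walls round the work are solid. World frame = base frame: x ahead of the robot, y to its left, z up, the work surface at z = 0. Lengths are in m, angles in rad, forces in N, time in s.
With the tool pointing down it reaches from about 0.35 to 0.775 m from the base axis. Payload 7.3 kg.
Tool frame: the origin (TCP) lies on the centre line of the jaws, within the pads' length; the fingertips stand 11 mm ahead of it and the grasp point (between the pads) lies 8 mm behind it; z points along the fingers, y is the direction in which the jaws open and shut (so a half turn about z gives the same grasp; the last joint's range is limited). The gripper opens to 92 mm and grips with 3 to 60 N. Pads are 19 mm wide; open, the fingers measure 130 mm over their backs; the gripper's body (75 mm by 190 mm) begins 47 mm behind the grasp point.
Start: joints at [0.959, 0.342, 1.524, -0, 1.275, -0.146], TCP at [0.236, 0.469, 0.238] pointing down, gripper open.
Joint ranges: [-2.53, 2.53], [-0.77, 2.02], [0.04, 2.7], [-1, 4.14], [0.28, 2.66], [-3.11, 3.11]. Speed limits (rad/s): [2.57, 2.57, 3.14, 3.14, 3.14, 3.14].

## Interface

Orientations are given as [roll, pitch, yaw] about the fixed x, y, z axes, in that order (R = Rz(yaw) Ry(pitch) Rx(roll)).
In Python, from cell import robot gives the robot as it stands.
- The arm moves only by the tool jog_arm, never from a script. Its argument "deltas" is one flat list of numbers, 6 for each row, row after row: the shift along the world's x, y, z in units of 0.1 m (1.0 is 0.1 m), then the turn, a rotation vector about the world's x, y, z in units of 90 degrees (1.0 is 90 degrees). A call has 1 to 5 rows; each row is the pose to reach, as a shift and turn from the pose commanded when the call began; what a row does not reach only later rows make up. A row lasts 1/12 s, in which the tool goes at most 41.7 mm and 7.16 degrees, less where a joint would pass 70% of its speed; a pose out of reach is approached as far as the arm can. A call with a number of a shift or a turn outside -1 to 1 is refused whole. A call with a gripper value outside its range is refused whole. "claw" is the opening, from 0 (shut) to 1 (fully open), set as the call begins (left out, the last holds). The fingers move at their own pace and stop on an object; "newtons" is the grip in N (left out, the last holds). Time passes only in rows, so rows that repeat a pose let the fingers close. It gives the time, the measured TCP pose, the force and the opening at its end, in the units of the state.
- robot.observe(): the state, without advancing time (a new reading comes with each control period).
- robot.read_camera(name): name is "side" or "top"; returns the picture (384x512x3 uint8, red, green, blue); there is no depth.
- robot.camera_params(name): a dict with "fx", "fy", "cx", "cy" (pixels), "k1" (the pictures are not rectified: a ray, as slopes to the right and down, at radius r is drawn at 1 + k1 r^2 times it, then the intrinsics apply), "R" (3x3) and "t" (3): a world point X has camera coordinates R X + t. Camera axes: x right, y down, z forward; pixel columns grow to the right and rows downward; lengths in m; the calibration is good to about 2 mm. A picture is of the moment at which its call begins. camera_params takes no time and is no camera call.
- robot.hand_in(): hands the job in, once; it reports no verdict.
The state is a dict: "time": time; "qpos": joint angles; "qvel": joint speeds; "joint_efforts": joint torques, N m; "tool_pos": TCP position; "tool_rot": TCP orientation; "contact_force": force on the tool from outside, world axes, zero at the start; "torque": the same for the moment, N m; "opening": finger opening in m.
Only numpy, scipy, OpenCV 4.12 (cv2) and the standard library are available. Lean on these libraries where they do the work, as an engineer would, in place of code of your own. Each camera call takes 0.05 s, during which the arm holds its last target. There are 200 camera calls.

## Working session

There is one attempt and no reset: what is moved stays moved. The work goes in short steps, Python scripts to look and compute and a tool call to move; the robot and the scene stay as the last step left them, time stands still between calls to the robot, and variables do not carry over. Pictures are saved under pics/ and viewed, about 8 in all and at most 12, crops included, and the job is handed in when it is done.

Besides the shell and the picture viewer there is one more tool, called after "Emit:" by a JSON object that holds its "fn" and its "kwargs". jog_arm: Moves the arm, as the interface text tells. Its arguments: {"type":"object","properties":{"deltas":{"type":"array","items":{"type":"number"}},"claw":{"type":"number"},"newtons":{"type":"number"}},"required":["deltas"]}

```bash
mkdir -p pics; ls; cat > h.py <<'E'
import numpy as np, cv2
from cell import robot
def snap(n,f):
    im=robot.read_camera(n); cv2.imwrite('pics/'+f,im[:,:,::-1]); return im
def proj(n,X):
    c=robot.camera_params(n); X=np.atleast_2d(X); p=X@np.array(c['R']).T+c['t']; s=p[:,:2]/p[:,2:]
    s=s*(1+c['k1']*(s**2).sum(1,keepdims=True)); return s*[c['fx'],c['fy']]+[c['cx'],c['cy']]
def ray(n,uv):
    c=robot.camera_params(n); uv=np.atleast_2d(uv); d=(uv-[c['cx'],c['cy']])/[c['fx'],c['fy']]; s=d.copy()
    for _ in range(20): s=d/(1+c['k1']*(s**2).sum(1,keepdims=True))
    R=np.array(c['R']); o=-R.T@np.array(c['t']); return o,np.c_[s,np.ones(len(s))]@R
def onz(n,uv,z):
    o,d=ray(n,uv); return o+d*((z-o[2])/d[:,2:])
def tri(a,b,na='side',nb='top'):
    o1,d1=ray(na,a);o2,d2=ray(nb,b);A=np.c_[d1[0],-d2[0]];s=np.linalg.lstsq(A,o2-o1,rcond=None)[0]
    p,q=o1+s[0]*d1[0],o2+s[1]*d2[0]; return (p+q)/2,np.linalg.norm(p-q)
E
python3 - <<'E'
from h import *
a=snap('side','s0.png');b=snap('top','t0.png')
for n in('side','top'):
    c=robot.camera_params(n);print(n,c['fx'],-np.array(c['R']).T@c['t'],np.array(c['R'])[2])
print(robot.observe())
E
```

```text
pics
side 482.72739163614744 [0.70962162 0.63162085 1.15497783] [-0.11031126 -0.50395226 -0.85665836]
top 364.9314974644126 [ 0.41012044 -0.02099345  1.01789222] [ 0.15093838  0.02582106 -0.98820589]
{'time': 0.1, 'qpos': array([ 9.58986095e-01,  3.42707082e-01,  1.52492531e+00,  8.82562848e-07,
        1.27536872e+00, -1.46004868e-01]), 'qvel': array([ 0.00221679, -0.00279018, -0.00249637,  0.00073286, -0.00102164,
        0.00180089]), 'joint_efforts': array([ 1.49143874e-03, -4.32007456e+01, -2.44693869e+01,  7.19595887e-02,
        5.27115364e-02, -6.69877636e-05]), 'tool_pos': array([0.23558468, 0.46879433, 0.23708506]), 'tool_rot': array([-3.14019930e+00, -2.05747284e-04,  2.67578689e+00]), 'contact_force': array([ 0.34766676,  0.86957502, -0.29090891]), 'torque': array([-0.06332161, -0.00850329, -0.06827199]), 'opening': 0.09201994418112017}
```

View pics/s0.png

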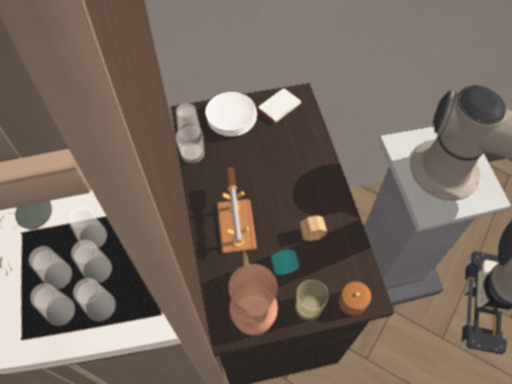

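View pics/t0.png

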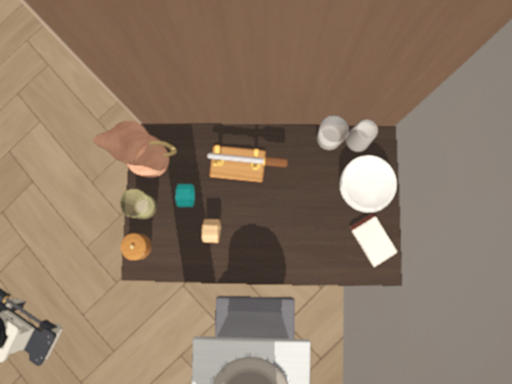

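Two ring-shaped things: a teal one (side 285,262; top 185,195) and a pale wooden one (side 314,228; top 211,231). The wooden one fits the description. The rail lies at top (208..288, 155..163), with its handle toward world −y. I'll confirm with one enlarged crop.

```bash
python3 - <<'E'
from h import *
a=cv2.imread('pics/s0.png')[160:280,205:335];b=cv2.imread('pics/t0.png')[135:255,165:295]
cv2.imwrite('pics/c0.png',np.hstack([cv2.resize(x,(400,369),interpolation=cv2.INTER_CUBIC) for x in(a,b)]))
E
```

```text
(no output)
```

View pics/c0.png

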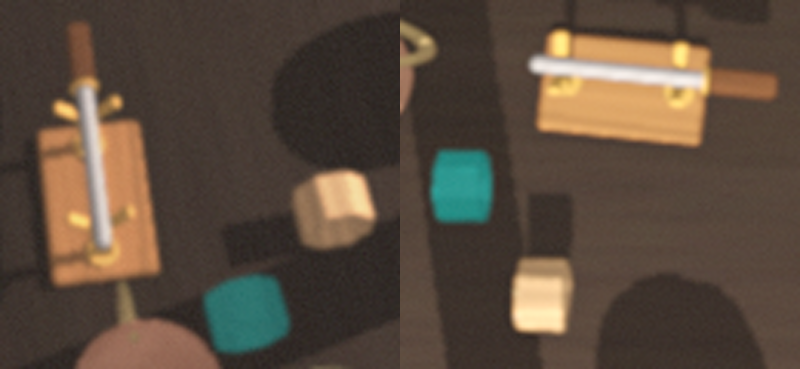

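```bash
python3 - <<'E'
from h import *
A=cv2.imread('pics/s0.png');B=cv2.imread('pics/t0.png')
def up(I,u,v,w=20,k=10):
    return cv2.resize(I[v-w:v+w,u-w:u+w],None,fx=k,fy=k,interpolation=cv2.INTER_CUBIC)
cv2.imwrite('pics/c1.png',np.hstack([up(A,314,228),up(B,211,231)]))
for n,I,(u,v) in(('side',A,(314,228)),('top',B,(211,231))):
    hsv=cv2.cvtColor(I,cv2.COLOR_BGR2HSV)
    k=4; P=cv2.resize(I[v-20:v+20,u-20:u+20],None,fx=k,fy=k,interpolation=cv2.INTER_CUBIC)
    m=(P[:,:,2].astype(int)>110).astype(np.uint8)
    c=max(cv2.findContours(m,0,2)[0],key=cv2.contourArea)
    p=cv2.approxPolyDP(c,3,True)[:,0]/k+[u-20,v-20]-.375
    print(n,'ring poly');print(np.c_[p,onz(n,p,.06)[:,:2]*1000].round(1))
    S=(I.min(2)>120).astype(np.uint8); # steel
    if n=='side': box=(215,175,260,255)
    else: box=(200,140,295,175)
    x0,y0,x1,y1=box
    M=((hsv[y0:y1,x0:x1,1]<70)&(hsv[y0:y1,x0:x1,2]>120)).astype(np.uint8)
    l,lab,st,ce=cv2.connectedComponentsWithStats(M); i=1+st[1:,4].argmax()
    q=np.argwhere(lab==i)[:,::-1]+[x0,y0]
    vx,vy,cx,cy=cv2.fitLine(q.astype(np.float32),2,0,.01,.01).ravel(); t=(q-[cx,cy])@[vx,vy]
    e=np.array([[cx+vx*s,cy+vy*s] for s in(t.min()-.5,t.max()+.5)])
    print(n,'steel ends',e.round(1).tolist(),(onz(n,e,.074)*1000).round(1).tolist())
    r=((I[y0:y1,x0:x1,2].astype(int)-I[y0:y1,x0:x1,0]>30)&(I[y0:y1,x0:x1,2]<160)).astype(np.uint8)
    l,lab,st,ce=cv2.connectedComponentsWithStats(r);print([(s.tolist()+[x0,y0],c.round(1)+[x0,y0]) for s,c in zip(st,ce) if s[4]>20])
E
```

```text
side ring poly
[[322.4 216.1 419.3 100.7]
 [317.6 214.6 430.1  93.8]
 [308.9 215.6 453.   91.6]
 [300.6 221.1 477.9 102.3]
 [300.1 226.9 483.4 117.9]
 [303.1 237.6 483.9 148.7]
 [304.4 238.9 481.8 152.7]
 [307.9 239.9 473.9 157.4]
 [317.9 238.9 448.7 160.3]
 [324.9 233.9 427.5 150.8]
 [326.9 228.1 417.9 136.4]]
side steel ends [[232.2, 187.4], [238.4, 240.6]] [[630.1, -26.3, 74.0], [644.8, 127.8, 74.0]]
[([0, 0, 45, 80, 2960, 215, 175], array([237.8, 214.3])), ([12, 0, 11, 16, 117, 215, 175], array([231.3, 181.5])), ([2, 15, 41, 65, 488, 215, 175], array([233.8, 222.7]))]
top ring poly
[[204.4 218.6 473.5 127.8]
 [201.1 225.1 456.2 135.8]
 [201.4 240.9 415.  133.6]
 [203.9 242.6 410.6 126.9]
 [215.4 243.6 408.7  96.6]
 [218.4 242.9 410.8  88.8]
 [221.1 228.6 448.1  82.7]
 [219.6 220.1 470.3  87.3]
 [217.6 218.6 474.2  92.7]]
top steel ends [[206.4, 155.3], [263.5, 160.9]] [[641.5, 126.9, 74.0], [628.1, -25.7, 74.0]]
[([0, 0, 95, 35, 2987, 200, 140], array([245.4, 156.8])), ([11, 4, 78, 31, 316, 200, 140], array([264.5, 157.7])), ([8, 20, 3, 15, 21, 200, 140], array([209.3, 167.3]))]
```

View pics/c1.png

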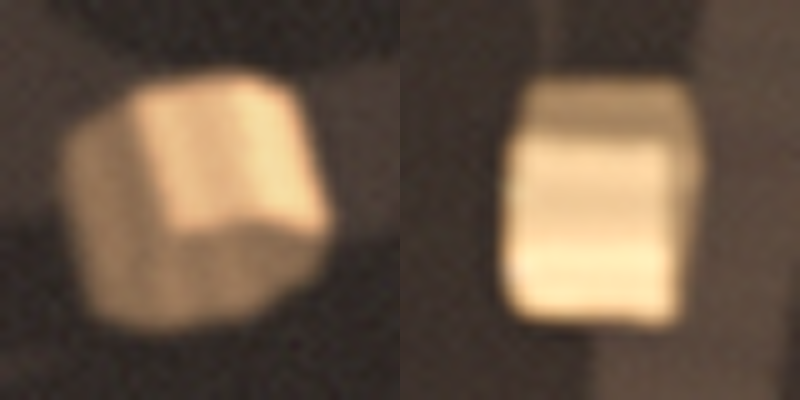

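The crop shows the pale ring lying with its facets running left–right in the top view, so the bore is roughly along world y. Next I'll get its yaw from the facet edges, and find the handle and the other objects' rough positions.

```bash
python3 - <<'E'
from h import *
A=cv2.imread('pics/s0.png')[:,:,2].astype(np.float32);B=cv2.imread('pics/t0.png')[:,:,2].astype(np.float32)
def edge(n,I,rng,lo,hi,vert,sgn):
    I=cv2.GaussianBlur(I,(0,0),.8);g=sgn*np.gradient(I,axis=0 if vert else 1);P=[]
    for c in rng:
        s=g[lo:hi,c] if vert else g[c,lo:hi]
        i=int(s.argmax()); i=min(max(i,1),len(s)-2); d=s[i-1]-2*s[i]+s[i+1]; r=lo+i+(.5*(s[i-1]-s[i+1])/d if d else 0)
        P.append((c,r) if vert else (r,c))
    P=np.array(P); vx,vy,x,y=cv2.fitLine(P.astype(np.float32),cv2.DIST_HUBER,0,.01,.01).ravel()
    w=onz(n,[[x-8*vx,y-8*vy],[x+8*vx,y+8*vy]],.06); d=w[1]-w[0]; d*=np.sign(d[1])
    print(n,P[[0,-1]].round(2).tolist(),'yaw',round(float(-np.arctan2(d[0],d[1])),3),'mid z.06',(w.mean(0)*1000).round(1))
edge('top',B,range(205,217),202+18,209+19,True,1)   # shadow facet/top facet
edge('top',B,range(204,217),239,248,True,-1)
edge('top',B,range(206,217),214,222,True,1)
edge('side',A,range(219,229),301,312,False,1)
edge('side',A,range(221,229),317,331,False,-1)
edge('top',B,range(228,240),197,206,False,1)   # +y end of top
edge('top',B,range(228,240),213,222,False,-1)  # -y end
I=cv2.imread('pics/t0.png')
for n,p,z in(('jug',(148,165),0),('votive',(138,205),.05),('salt',(135,247),.03),('teal',(185,195),.06),('handle end',(287.5,163.2),.076),('handle start',(266,161),.076)):
    print(n,onz('top',p,z).round(3)[0,:2])
print('handle side',(onz('side',[[231.3,181.5],[230.5,169]],.084)*1e3).round(0))
E
```

```text
top [[205.0, 224.29], [216.0, 224.91]] yaw -0.022 mid z.06 [457.6 108.7  60. ]
top [[204.0, 242.12], [216.0, 242.77]] yaw -0.013 mid z.06 [411.5 110.3  60. ]
top [[206.0, 218.6], [216.0, 218.57]] yaw 0.013 mid z.06 [474.1 108.9  60. ]
side [[306.98, 219.0], [309.84, 228.0]] yaw 0.005 mid z.06 [460.2 113.1  60. ]
side [[324.08, 221.0], [326.07, 228.0]] yaw -0.032 mid z.06 [419.4 125.3  60. ]
top [[201.3, 228.0], [201.24, 239.0]] yaw -1.565 mid z.06 [434.5 135.2  60. ]
top [[220.52, 228.0], [218.23, 239.0]] yaw 1.382 mid z.06 [436.3  87.6  60. ]
jug [0.629 0.308]
votive [0.507 0.313]
salt [0.394 0.321]
teal [0.535 0.182]
handle end [ 0.622 -0.089]
handle start [ 0.627 -0.032]
handle side [[630. -38.  84.]
 [624. -77.  84.]]
```

Emit:
{"fn": "jog_arm", "kwargs": {"deltas": [0.6,-1,0,0,0,-0.2,0.6,-1,0,0,0,-0.2,0.6,-1,0,0,0,-0.2], "claw": 1}}

```text
time: 0.35
tool_pos: [0.296, 0.3673, 0.2372]
tool_rot: [-3.14, 0.001, 2.357]
contact_force: [0.1, -0.6, -0.1]
opening: 0.0917
```

Emit:
{"fn": "jog_arm", "kwargs": {"deltas": [0.7,-1,0,0,0,-0.2,0.7,-1,0,0,0,-0.2,0.7,-1,0,0,0,-0.2]}}

```text
time: 0.6
tool_pos: [0.3664, 0.2672, 0.2376]
tool_rot: [-3.141, 0.0, 2.041]
contact_force: [0.1, 0.2, -0.5]
opening: 0.0922
```

Emit:
{"fn": "jog_arm", "kwargs": {"deltas": [0.7,-1,0,0,0,-0.2,0.7,-1,0,0,0,-0.2,0.7,-1,0,0,0,-0.2]}}

```text
time: 0.85
tool_pos: [0.4365, 0.167, 0.2376]
tool_rot: [-3.141, 0.0, 1.727]
contact_force: [0.8, 1.0, -0.2]
opening: 0.0917
```

Emit:
{"fn": "jog_arm", "kwargs": {"deltas": [0.8,-1,0,0,0,-0.16,0.8,-1,0,0,0,-0.16,0.8,-1,0,0,0,-0.16]}}

```text
time: 1.1
tool_pos: [0.5146, 0.0695, 0.2376]
tool_rot: [-3.141, -0.0, 1.475]
contact_force: [0.6, 1.5, 1.4]
opening: 0.0917
```

Emit:
{"fn": "jog_arm", "kwargs": {"deltas": [0.8,-1,-0.3,0,0,0,0.8,-1,-0.3,0,0,0,0.8,-1,-0.3,0,0,0,0.8,-1,-0.3,0,0,0]}}

```text
time: 1.43
tool_pos: [0.5959, -0.0338, 0.2048]
tool_rot: [-3.14, 0.002, 1.478]
contact_force: [-1.4, 0.1, 0.1]
opening: 0.0915
```

Ring centre ≈ (0.444, 0.114) with yaw ≈ 0. Handle centre ≈ (0.626, −0.057) with rail yaw ≈ −0.09. Now I'll descend onto the handle.

Emit:
{"fn": "jog_arm", "kwargs": {"deltas": [0.3,-0.26,-0.6,0,0,0,0.3,-0.26,-0.6,0,0,0,0.3,-0.26,-0.6,0,0,0]}}

```text
time: 1.68
tool_pos: [0.6223, -0.056, 0.1413]
tool_rot: [-3.132, -0.001, 1.48]
contact_force: [-0.2, -0.6, -1.7]
opening: 0.0919
```

```bash
python3 - <<'E'
from h import *
a=snap('side','s1.png');b=snap('top','t1.png')
f=lambda I,x,y:cv2.resize(I[y:y+120,x:x+130,::-1],(400,369),interpolation=cv2.INTER_CUBIC)
cv2.imwrite('pics/c2.png',np.hstack([f(a,180,130),f(b,200,100)]))
print(robot.observe()['tool_pos'])
E
```

```text
[ 0.623017   -0.05420632  0.14659188]
```

View pics/c2.png

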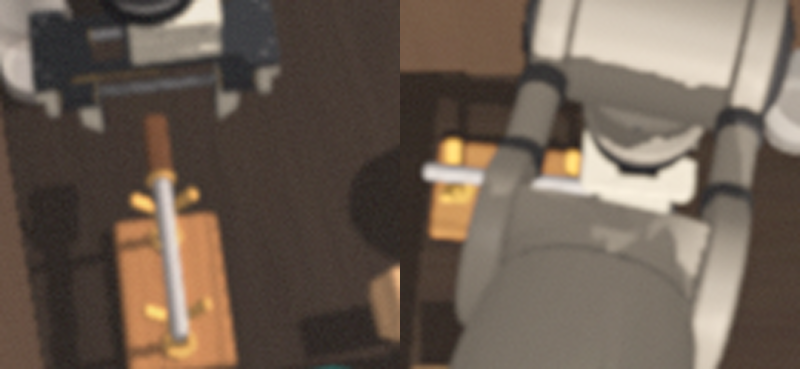

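The jaws straddle the handle (side crop: jaws at x ≈ 92 and 230, handle at 158). Descend and grip.

Emit:
{"fn": "jog_arm", "kwargs": {"deltas": [0,0,-0.4,0,0,0,0,0,-0.7,0,0,0,0,0,-0.83,0,0,0,0,0,-0.83,0,0,0,0,0,-0.83,0,0,0]}}

```text
time: 2.2
tool_pos: [0.6242, -0.0537, 0.0665]
tool_rot: [3.14, 0.0, 1.483]
contact_force: [-0.7, -0.0, 0.4]
opening: 0.0919
```

Emit:
{"fn": "jog_arm", "kwargs": {"deltas": [0,0,0,0,0,0,0,0,0,0,0,0,0,0,0,0,0,0,0,0,0,0,0,0,0,0,0,0,0,0], "claw": 0, "newtons": 40}}

```text
time: 2.62
tool_pos: [0.6242, -0.0546, 0.0655]
tool_rot: [3.14, 0.0, 1.482]
contact_force: [0.3, -0.4, -0.0]
opening: 0.0629
```

Emit:
{"fn": "jog_arm", "kwargs": {"deltas": [0,0,0,0,0,0,0,0,0,0,0,0,0,0,0,0,0,0,0,0,0,0,0,0,0,0,0,0,0,0]}}

```text
time: 3.03
tool_pos: [0.6238, -0.0545, 0.0646]
tool_rot: [-3.141, -0.0, 1.482]
contact_force: [0.2, -0.2, -0.3]
opening: 0.0297
```

Emit:
{"fn": "jog_arm", "kwargs": {"deltas": [0,0,0,0,0,0,0,0,0,0,0,0,0,0,0,0,0,0,0,0,0,0,0,0,0,0,0,0,0,0]}}

```text
time: 3.45
tool_pos: [0.625, -0.0548, 0.0653]
tool_rot: [3.139, 0.0, 1.482]
contact_force: [5.1, -0.1, 0.8]
opening: 0.0198
```

Emit:
{"fn": "jog_arm", "kwargs": {"deltas": [0,0,0,0,0,0,0,0,0.05,0,0,0,0,0,0.1,0,0,0,0,0,0.15,0,0,0,0,0,0.2,0,0,0]}}

```text
time: 3.87
tool_pos: [0.6233, -0.0544, 0.085]
tool_rot: [-3.14, -0.0, 1.482]
contact_force: [-1.1, -0.4, -0.8]
opening: 0.0201
```

Emit:
{"fn": "jog_arm", "kwargs": {"deltas": [0,0,0.2,0,0,0,0,0,0.4,0,0,0,0,0,0.6,0,0,0,0,0,0.7,0,0,0,0,0,0.7,0,0,0]}}

```text
time: 4.28
tool_pos: [0.625, -0.0547, 0.1576]
tool_rot: [3.137, 0.001, 1.482]
contact_force: [0.6, -0.0, -1.4]
opening: 0.02
```

```bash
python3 - <<'E'
from h import *
a=snap('side','s2.png');b=snap('top','t2.png')
f=lambda I,x,y:cv2.resize(I[y:y+120,x:x+130,::-1],(400,369),interpolation=cv2.INTER_CUBIC)
cv2.imwrite('pics/c3.png',np.hstack([f(a,180,130),f(b,180,100)]))
print(robot.observe())
E
```

```text
{'time': 4.3833, 'qpos': array([-2.09423996e-01,  5.95944203e-01,  1.34426933e+00, -1.01794416e-04,
        1.20188314e+00, -1.20647795e-01]), 'qvel': array([-0.00062996,  0.02261398,  0.02120208,  0.0002794 , -0.00142979,
       -0.00044506]), 'joint_efforts': array([ 2.39027414e-02, -5.72076595e+01, -2.49486083e+01,  1.59936533e-01,
        6.66926033e-02,  3.55379336e-03]), 'tool_pos': array([ 0.62347714, -0.05443729,  0.15433377]), 'tool_rot': array([-3.14108087e+00,  3.35753029e-05,  1.48205687e+00]), 'contact_force': array([ 0.43334269, -0.60780852, -0.83500328]), 'torque': array([-0.14702232,  0.06131281, -0.0226626 ]), 'opening': 0.01972866696509881}
```

View pics/c3.png

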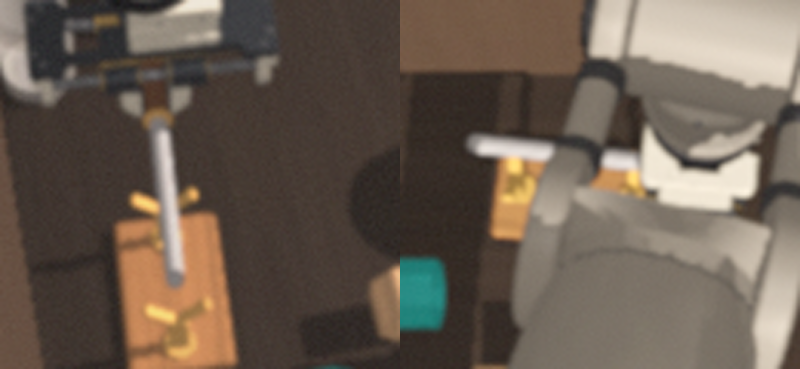

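```bash
python3 - <<'E'
from h import *
print(tri([236.9,221],[202.9,146.8]))
b=cv2.imread('pics/t2.png');h=cv2.cvtColor(b,cv2.COLOR_BGR2HSV)
m=((h[...,1]<60)&(h[...,2]>120))[140:165,195:232]
q=np.argwhere(m)[:,::-1]+[195,140.];
vx,vy,x,y=cv2.fitLine(q.astype(np.float32),2,0,.01,.01).ravel();t=(q-[x,y])@[vx,vy];e=np.array([[x+s*vx,y+s*vy] for s in(t.min()-.5,t.max()+.5)])
print('top',e.round(1).tolist(),onz('top',e,.163).round(4))
a=cv2.imread('pics/s2.png');h=cv2.cvtColor(a,cv2.COLOR_BGR2HSV)
m=((h[...,1]<60)&(h[...,2]>115))[172:226,226:245]
q=np.argwhere(m)[:,::-1]+[226,172.]
vx,vy,x,y=cv2.fitLine(q.astype(np.float32),2,0,.01,.01).ravel();t=(q-[x,y])@[vx,vy];e=np.array([[x+s*vx,y+s*vy] for s in(t.min()-.5,t.max()+.5)])
print('side',e.round(1).tolist(),onz('side',e,.163).round(4))
E
```

```text
(array([0.64201822, 0.1213129 , 0.16438895]), np.float64(0.0036452365346139105))
top [[203.8, 142.5], [234.2, 159.1]] [[0.6515 0.1206 0.163 ]
 [0.6109 0.0452 0.163 ]]
side [[232.1, 171.3], [236.7, 222.5]] [[ 0.6281 -0.0176  0.163 ]
 [ 0.6447  0.1234  0.163 ]]
```

Emit:
{"fn": "jog_arm", "kwargs": {"deltas": [-0.3,-0.35,0,0,0,0.02,-0.6,-0.65,0,0,0,0.05,-0.9,-0.65,0,0,0,0.05,-0.9,-0.65,0,0,0,0.05]}}

```text
time: 4.72
tool_pos: [0.5262, -0.1197, 0.1517]
tool_rot: [-3.13, -0.003, 1.558]
contact_force: [0.0, 0.8, -1.4]
opening: 0.0198
```

Emit:
{"fn": "jog_arm", "kwargs": {"deltas": [-0.4,0,0,0,0,0,-0.7,0,0,0,0,0,-0.92,0,0,0,0,0,-0.92,0,0,0,0,0,-0.92,0,0,0,0,0]}}

```text
time: 5.13
tool_pos: [0.4408, -0.1193, 0.154]
tool_rot: [-3.14, -0.001, 1.56]
contact_force: [0.9, 0.2, -1.6]
opening: 0.0201
```

Emit:
{"fn": "jog_arm", "kwargs": {"deltas": [0,0,-0.25,0,0,0,0,0,-0.5,0,0,0,0,0,-0.7,0,0,0,0,0,-0.7,0,0,0,0,0,-0.7,0,0,0]}}

```text
time: 5.55
tool_pos: [0.442, -0.1192, 0.0838]
tool_rot: [-3.139, -0.001, 1.561]
contact_force: [0.2, 0.8, -1.0]
opening: 0.0201
```

```bash
python3 - <<'E'
from h import *
a=snap('side','s3.png');b=snap('top','t3.png')
f=lambda I,x,y:cv2.resize(I[y:y+120,x:x+130,::-1],(400,369),interpolation=cv2.INTER_CUBIC)
cv2.imwrite('pics/c4.png',np.hstack([f(a,240,140),f(b,170,170)]))
print(robot.observe()['tool_pos'],robot.observe()['tool_rot'])
E
```

```text
[ 0.44297796 -0.11976503  0.0854121 ] [3.14023585e+00 5.05570501e-04 1.56080512e+00]
```

View pics/c4.png

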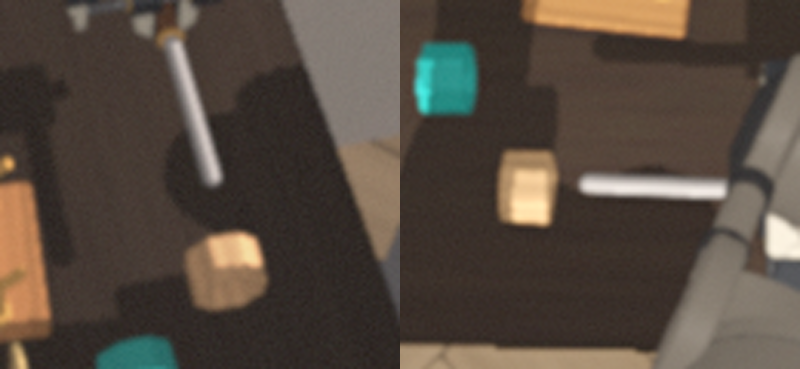

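```bash
python3 - <<'E'
from h import *
print(tri([308.9,199.1],[229.8,229.8]))
p=onz('top',[[229.5,229.8],[275.6,231.1]],.095);print(p.round(4))
print('side',onz('side',[[308.9,199.1],[240+176/3.077,140+50/3.077]],.095).round(4))
d=p[0]-p[1]; print('x at y=.114:',p[0,0]+d[0]/d[1]*(.114-p[0,1]))
E
```

```text
(array([0.44510347, 0.05749586, 0.08416354]), np.float64(0.0011238549892502972))
[[ 0.4442  0.0576  0.095 ]
 [ 0.443  -0.0586  0.095 ]]
side [[ 0.4483  0.0631  0.095 ]
 [ 0.4429 -0.0716  0.095 ]]
x at y=.114: 0.4447307579673931
```

Emit:
{"fn": "jog_arm", "kwargs": {"deltas": [0,0,-0.2,0,0,0,0,0,-0.4,0,0,0,0,0,-0.56,0,0,0,0,0,-0.56,0,0,0,0,0,-0.56,0,0,0]}}

```text
time: 6.07
tool_pos: [0.4424, -0.1197, 0.0294]
tool_rot: [3.141, 0.0, 1.561]
contact_force: [0.3, 0.4, 0.4]
opening: 0.0198
```

Emit:
{"fn": "jog_arm", "kwargs": {"deltas": [0,0.05,0,0,0,0,0,0.1,0,0,0,0,0,0.15,0,0,0,0,0,0.2,0,0,0,0,0,0.2,0,0,0,0]}}

```text
time: 6.48
tool_pos: [0.4419, -0.0985, 0.0292]
tool_rot: [3.141, 0.0, 1.562]
contact_force: [0.4, 0.6, -0.8]
opening: 0.0198
```

```bash
python3 - <<'E'
from h import *
a=snap('side','s4.png');b=snap('top','t4.png')
f=lambda I,x,y:cv2.resize(I[y:y+60,x:x+65,::-1],(400,369),interpolation=cv2.INTER_CUBIC)
cv2.imwrite('pics/c5.png',np.hstack([f(a,280,190),f(b,185,200)]))
print(robot.observe()['tool_pos'],robot.observe()['contact_force'])
# projected expected rail axis points
T=robot.observe()['tool_pos']
for z in(.036,.026): print(z,proj('side',[[.4447,T[1]+.178,z]]),proj('top',[[.4447,T[1]+.178,z]]))
E
```

```text
[ 0.44203709 -0.09921737  0.02902629] [-0.05103374  0.05303363 -1.63261897]
0.036 [[309.74811962 215.10298802]] [[223.47559745 230.29634239]]
0.026 [[309.39261824 216.88240133]] [[223.84496471 230.4341275 ]]
```

View pics/c5.png

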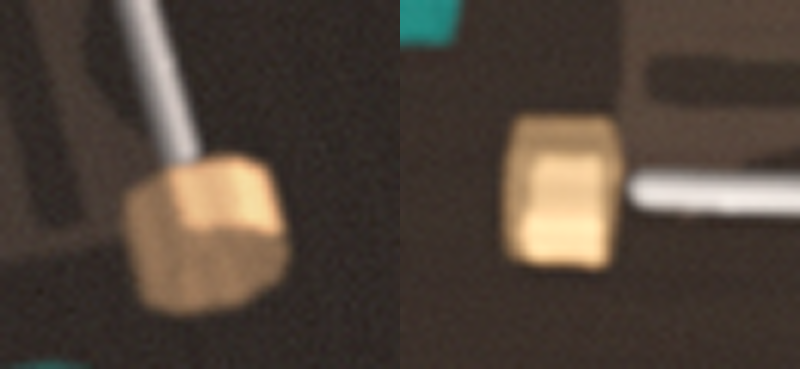

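The tip is at the bore's mouth (top crop 628,190), in line with the ring's mid row of about 191. I'll push in halfway and check numerically that the ring hasn't moved.

Emit:
{"fn": "jog_arm", "kwargs": {"deltas": [0,0.1,0,0,0,0,0,0.2,0,0,0,0,0,0.3,0,0,0,0,0,0.4,0,0,0,0,0,0.5,0,0,0,0]}}

```text
time: 7.0
tool_pos: [0.4417, -0.0482, 0.0287]
tool_rot: [-3.141, -0.0, 1.561]
contact_force: [0.2, -0.4, -0.8]
opening: 0.0198
```

```bash
cat > ring.py <<'E'
from h import *
import sys
def cen(I,x,y,w=30):
    P=I[y-w:y+w,x-w:x+w].astype(int); m=((P[...,0]>110)&(P[...,0]-P[...,2]>40)).astype(np.uint8)
    l,lab,st,ce=cv2.connectedComponentsWithStats(m);i=1+st[1:,4].argmax();return (ce[i]+[x-w,y-w]).round(1),st[i][4]
if __name__=='__main__':
    for n,x,y in(('side',314,228),('top',211,231)):
        for f in('s0' if n=='side' else 't0','s4' if n=='side' else 't4'): print(n,f,cen(cv2.imread(f'pics/{f}.png')[:,:,::-1],x,y))
        print(n,'now',cen(snap(n,n+sys.argv[1]+'.png'),x,y))
    o=robot.observe();print(o['tool_pos'],o['contact_force'])
E
python3 ring.py 5
```

```text
side s0 (array([313.3, 227.2]), np.int32(543))
side s4 (array([313.1, 227.3]), np.int32(528))
side now (array([313.3, 227.3]), np.int32(530))
top t0 (array([210.8, 230.9]), np.int32(467))
top t4 (array([211. , 230.5]), np.int32(435))
top now (array([210.3, 230.7]), np.int32(437))
[ 0.44152345 -0.04778252  0.02868893] [-0.63318093  0.43356048 -0.85279825]
```

The ring hasn't moved with the tip about 35 mm past its front face. I'll push in the rest of the way.

Emit:
{"fn": "jog_arm", "kwargs": {"deltas": [0,0.12,0,0,0,0,0,0.25,0,0,0,0,0,0.37,0,0,0,0,0,0.5,0,0,0,0,0,0.64,0,0,0,0]}}

```text
time: 7.52
tool_pos: [0.442, 0.0149, 0.0288]
tool_rot: [3.141, 0.0, 1.56]
contact_force: [1.1, 0.1, -1.7]
opening: 0.02
```

```bash
python3 ring.py 6; python3 - <<'E'
from h import *
f=lambda I,x,y:cv2.resize(I[y:y+90,x:x+97],(400,369),interpolation=cv2.INTER_CUBIC)
cv2.imwrite('pics/c6.png',np.hstack([f(cv2.imread('pics/side6.png'),260,180),f(cv2.imread('pics/top6.png'),165,190)]))
E
```

```text
side s0 (array([313.3, 227.2]), np.int32(543))
side s4 (array([313.1, 227.3]), np.int32(528))
side now (array([313.1, 226.5]), np.int32(486))
top t0 (array([210.8, 230.9]), np.int32(467))
top t4 (array([211. , 230.5]), np.int32(435))Traceback (most recent call last):
  File "ring.py", line 9, in <module>
    print(n,'now',cen(snap(n,n+sys.argv[1]+'.png'),x,y))
                  ~~~^^^^^^^^^^^^^^^^^^^^^^^^^^^^^^^^^^
  File "ring.py", line 5, in cen
    l,lab,st,ce=cv2.connectedComponentsWithStats(m);i=1+st[1:,4].argmax();return (ce[i]+[x-w,y-w]).round(1),st[i][4]
                                                        ~~~~~~~~~~~~~~~^^
ValueError: attempt to get argmax of an empty sequence
```

View pics/c6.png

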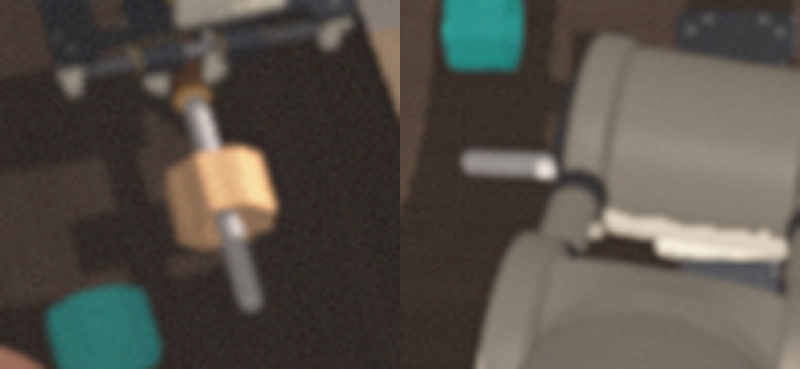

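Threaded: the bar emerges from the ring (side crop tip at 250,300) and the ring hasn't moved. Lift gently.

Emit:
{"fn": "jog_arm", "kwargs": {"deltas": [0,0,0.06,0,0,0,0,0,0.12,0,0,0,0,0,0.18,0,0,0,0,0,0.24,0,0,0,0,0,0.3,0,0,0]}}

```text
time: 8.03
tool_pos: [0.4421, 0.014, 0.0596]
tool_rot: [3.141, 0.0, 1.56]
contact_force: [-0.3, -0.2, -2.6]
opening: 0.0196
```

Emit:
{"fn": "jog_arm", "kwargs": {"deltas": [0,0,0.1,0,0,0,0,0,0.2,0,0,0,0,0,0.3,0,0,0,0,0,0.4,0,0,0,0,0,0.45,0,0,0]}}

```text
time: 8.45
tool_pos: [0.4424, 0.0142, 0.1053]
tool_rot: [3.139, 0.0, 1.56]
contact_force: [0.1, 0.1, -0.7]
opening: 0.0199
```

```bash
python3 - <<'E'
from h import *
from ring import cen
a=snap('side','s7.png'); T=robot.observe()['tool_pos']; print(T,robot.observe()['tool_rot'],robot.observe()['time'])
x,y=proj('side',[[.4445,.114,T[2]+.008-.016]])[0].astype(int)
print('pred ring px',x,y,'seen',cen(a,x,y,25))
h=cv2.cvtColor(a,cv2.COLOR_RGB2HSV);print('tip pred level',proj('side',[[.4445,T[1]+.178,T[2]+.008+s] for s in(0,-.01)]).round(1))
cv2.imwrite('pics/c7.png',cv2.resize(a[160:260,255:375,::-1],(600,500),interpolation=cv2.INTER_CUBIC))
E
```

```text
[0.44269902 0.01416218 0.10557649] [3.13861505e+00 4.24827417e-04 1.56023188e+00] 8.5
pred ring px 315 215 seen (array([315.3, 214.6]), np.int32(539))
tip pred level [[325.7 240.7]
 [325.2 242.5]]
```

View pics/c7.png

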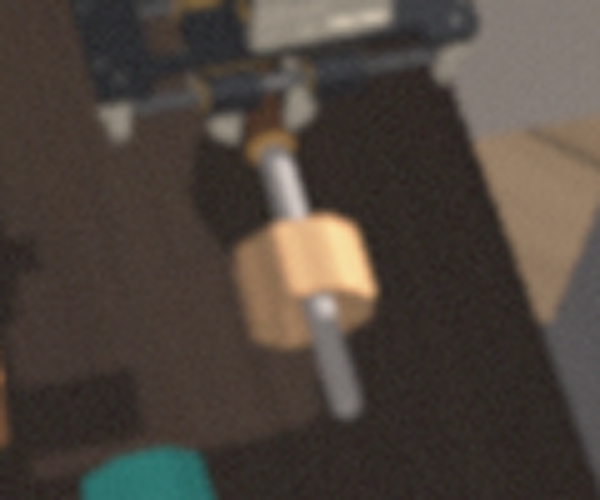

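The ring hangs at mid-rail, clear of the stand, and the bar is nearly level. I'll raise it, carry it back over the holder and check before lowering.

Emit:
{"fn": "jog_arm", "kwargs": {"deltas": [0,0,0.1,0,0,0,0,0,0.2,0,0,0,0,0,0.3,0,0,0,0,0,0.4,0,0,0,0,0,0.5,0,0,0]}}

```text
time: 8.92
tool_pos: [0.4416, 0.0144, 0.154]
tool_rot: [-3.141, -0.0, 1.56]
contact_force: [-0.2, -0.5, -1.6]
opening: 0.0196
```

Emit:
{"fn": "jog_arm", "kwargs": {"deltas": [0.1,-0.04,0,0,0,-0.01,0.3,-0.12,0,0,0,-0.02,0.5,-0.2,0,0,0,-0.03,0.7,-0.28,0,0,0,-0.04,0.91,-0.35,0,0,0,-0.05]}}

```text
time: 9.33
tool_pos: [0.5341, -0.0214, 0.1528]
tool_rot: [-3.141, 0.0, 1.48]
contact_force: [1.7, 1.4, -1.3]
opening: 0.0196
```

Emit:
{"fn": "jog_arm", "kwargs": {"deltas": [0.2,-0.07,0,0,0,0,0.4,-0.14,0,0,0,0,0.6,-0.22,0,0,0,0,0.8,-0.3,0,0,0,0,0.91,-0.34,0,0,0,0]}}

```text
time: 9.75
tool_pos: [0.626, -0.0561, 0.1522]
tool_rot: [3.141, 0.0, 1.48]
contact_force: [-0.4, -0.4, -2.2]
opening: 0.02
```

Emit:
{"fn": "jog_arm", "kwargs": {"deltas": [0,0,0,0,0,0,0,0,0,0,0,0,0,0,0,0,0,0,0,0,0,0,0,0,0,0,0,0,0,0]}}

```text
time: 10.17
tool_pos: [0.6233, -0.0542, 0.1538]
tool_rot: [-3.141, -0.0, 1.482]
contact_force: [0.7, -0.5, -1.1]
opening: 0.0198
```

```bash
python3 - <<'E'
from h import *
a=snap('side','s8.png');b=snap('top','t8.png'); T=robot.observe()['tool_pos']; print(T,robot.observe()['tool_rot'],robot.observe()['time'])
f=lambda I,x,y:cv2.resize(I[y:y+90,x:x+97,::-1],(400,369),interpolation=cv2.INTER_CUBIC)
cv2.imwrite('pics/c8.png',np.hstack([f(a,190,170),f(b,180,110)]))
E
```

```text
[ 0.62360342 -0.05431286  0.15403104] [3.14122043e+00 6.95188762e-05 1.48221775e+00] 10.2667
```

View pics/c8.png

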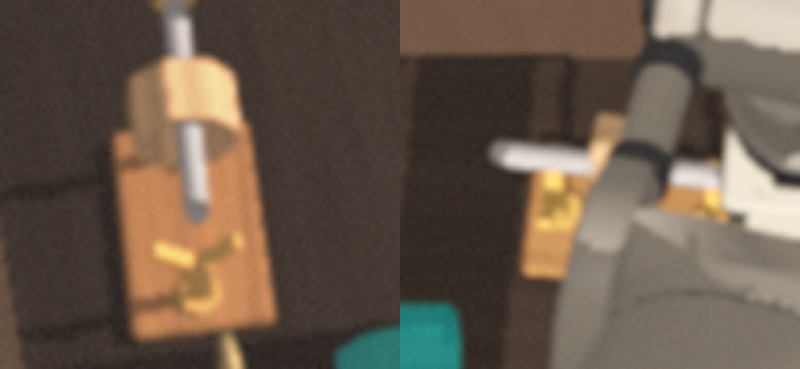

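The tip pixels match those from just after pick-up (side 238,222; top 203.5,147), and the ring lies about 54 mm from the tip, so it will fall between the forks. Lower.

Emit:
{"fn": "jog_arm", "kwargs": {"deltas": [0,0,-0.12,0,0,0,0,0,-0.25,0,0,0,0,0,-0.38,0,0,0,0,0,-0.5,0,0,0,0,0,-0.6,0,0,0]}}

```text
time: 10.68
tool_pos: [0.6235, -0.0543, 0.0931]
tool_rot: [-3.141, -0.0, 1.482]
contact_force: [0.7, -0.9, -2.2]
opening: 0.0197
```

Emit:
{"fn": "jog_arm", "kwargs": {"deltas": [0,0,-0.06,0,0,0,0,0,-0.12,0,0,0,0,0,-0.18,0,0,0,0,0,-0.23,0,0,0,0,0,-0.27,0,0,0]}}

```text
time: 11.1
tool_pos: [0.624, -0.0545, 0.0665]
tool_rot: [3.141, 0.0, 1.482]
contact_force: [0.7, -0.3, 2.5]
opening: 0.0195
```

Emit:
{"fn": "jog_arm", "kwargs": {"deltas": [0,0,-0.01,0,0,0,0,0,-0.02,0,0,0,0,0,-0.02,0,0,0,0,0,-0.02,0,0,0,0,0,-0.02,0,0,0]}}

```text
time: 11.52
tool_pos: [0.6248, -0.0547, 0.0656]
tool_rot: [3.139, 0.0, 1.482]
contact_force: [2.1, -0.9, 4.1]
opening: 0.0196
```

```bash
python3 - <<'E'
from h import *
a=snap('side','s9.png');b=snap('top','t9.png'); o=robot.observe(); print(o['tool_pos'],o['contact_force'],o['torque'],o['time'])
f=lambda I,x,y:cv2.resize(I[y:y+90,x:x+97,::-1],(400,369),interpolation=cv2.INTER_CUBIC)
cv2.imwrite('pics/c9.png',np.hstack([f(a,190,170),f(b,180,110)]))
E
```

```text
[ 0.62470992 -0.05463518  0.06550325] [ 3.12034737 -0.78392688  4.76967878] [ 0.04693098 -0.41765878 -0.08871926] 11.6167
```

View pics/c9.png

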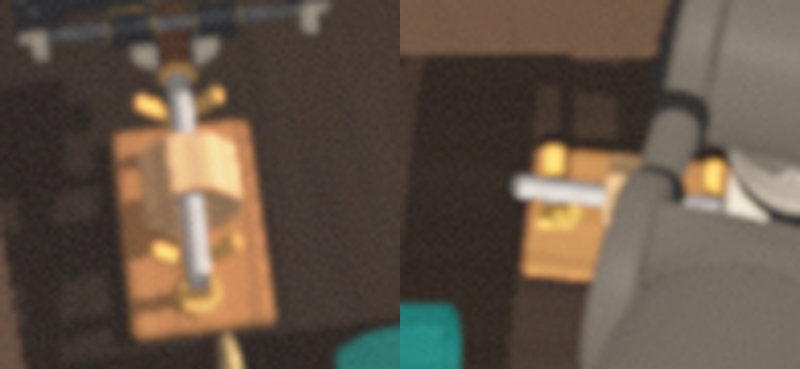

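Seated in both forks with the ring between them (side crop: forks at y ≈ 100 and 245, ring at 185), and about 4 N of upward contact force. Release and retreat straight up.

Emit:
{"fn": "jog_arm", "kwargs": {"deltas": [0,0,0,0,0,0,0,0,0,0,0,0,0,0,0,0,0,0,0,0,0,0,0,0,0,0,0,0,0,0], "claw": 1}}

```text
time: 12.03
tool_pos: [0.6233, -0.0544, 0.0642]
tool_rot: [-3.14, -0.0, 1.482]
contact_force: [-0.5, -0.3, 0.5]
opening: 0.049
```

Emit:
{"fn": "jog_arm", "kwargs": {"deltas": [0,0,0,0,0,0,0,0,0,0,0,0,0,0,0,0,0,0,0,0,0,0,0,0,0,0,0,0,0,0]}}

```text
time: 12.45
tool_pos: [0.6239, -0.0546, 0.0647]
tool_rot: [3.142, 0.0, 1.482]
contact_force: [0.2, -0.6, -0.1]
opening: 0.0822
```

Emit:
{"fn": "jog_arm", "kwargs": {"deltas": [0,0,0,0,0,0,0,0,0,0,0,0,0,0,0,0,0,0,0,0,0,0,0,0,0,0,0,0,0,0]}}

```text
time: 12.87
tool_pos: [0.6239, -0.0545, 0.0647]
tool_rot: [3.141, 0.0, 1.482]
contact_force: [-0.2, 0.2, -0.3]
opening: 0.0916
```

Emit:
{"fn": "jog_arm", "kwargs": {"deltas": [0,0,0.15,0,0,0,0,0,0.4,0,0,0,0,0,0.7,0,0,0,0,0,1,0,0,0,0,0,1,0,0,0]}}

```text
time: 13.28
tool_pos: [0.6269, -0.0551, 0.1715]
tool_rot: [3.13, 0.001, 1.482]
contact_force: [1.8, -0.5, 0.5]
opening: 0.092
```

Emit:
{"fn": "jog_arm", "kwargs": {"deltas": [-0.4,-0.4,0.3,0,0,0,-0.8,-0.8,0.6,0,0,0,-1,-1,0.6,0,0,0,-1,-1,0.6,0,0,0,-1,-1,0.6,0,0,0]}}

```text
time: 13.7
tool_pos: [0.5216, -0.158, 0.2269]
tool_rot: [3.14, 0.003, 1.478]
contact_force: [1.6, -0.3, 0.8]
opening: 0.0921
```

```bash
python3 - <<'E'
from h import *
o=robot.observe();print(o['tool_pos'],o['contact_force'],o['opening'],o['time'])
for n,f0,(x0,y0,x1,y1) in(('side','s0',(215,175,260,255)),('top','t0',(200,140,295,175))):
    now=snap(n,n+'_end.png'); old=cv2.imread(f'pics/{f0}.png')[:,:,::-1]
    for nm,I in(('old',old),('now',now)):
        h=cv2.cvtColor(np.ascontiguousarray(I),cv2.COLOR_RGB2HSV)[y0:y1,x0:x1]
        M=((h[...,1]<70)&(h[...,2]>120))
        q=(np.argwhere(M)[:,::-1]+[x0,y0]).astype(np.float32)
        vx,vy,cx,cy=cv2.fitLine(q,cv2.DIST_HUBER,0,.01,.01).ravel();t=(q-[cx,cy])@np.array([vx,vy])
        e=np.array([[cx+vx*s,cy+vy*s] for s in(np.percentile(t,.5),np.percentile(t,99.5))])
        print(n,nm,(onz(n,e,.074)[:,:2]*1e3).round(1).tolist())
    P=now[y0:y1,x0:x1].astype(int);d=np.abs(P-old[y0:y1,x0:x1]).sum(2)>60
    l,lab,st,ce=cv2.connectedComponentsWithStats(d.astype(np.uint8));i=1+st[1:,4].argmax()
    u=ce[i]+[x0,y0];print('changed blob',u.round(1),st[i],onz(n,u,.06).round(3),'mid px',proj(n,[[.636,.0475,.056]]).round(1))
E
```

```text
[ 0.52156725 -0.15802855  0.22686508] [ 1.63891073 -0.32937757  0.80645556] 0.09205492670683199 13.7
side old [[630.3, -24.3], [644.7, 126.0]]
side now [[629.5, -24.4], [645.3, 125.6]]
changed blob [239.  211.6] [ 12  27  22  24 287] [[0.626 0.041 0.06 ]] mid px [[235.8 215.3]]
top old [[641.4, 125.1], [628.2, -22.8]]
top now [[641.7, 122.5], [628.2, -21.7]]
changed blob [207.7 157.9] [  0   0  18  35 437] [[0.638 0.125 0.06 ]] mid px [[236.4 159.2]]
```

Emit:
{"fn": "jog_arm", "kwargs": {"deltas": [0,0,0,0,0,0,0,0,0,0,0,0,0,0,0,0,0,0,0,0,0,0,0,0,0,0,0,0,0,0]}}

```text
time: 14.22
tool_pos: [0.5241, -0.1539, 0.2243]
tool_rot: [-3.141, -0.0, 1.483]
contact_force: [-0.2, 0.4, 0.4]
opening: 0.0924
```

```bash
python3 - <<'E'
from h import *
for n,b,f0 in(('side',(215,195,262,240),'s0'),('top',(218,145,256,175),'t0')):
    x0,y0,x1,y1=b; now=snap(n,n+'_end2.png'); pre=cv2.imread(f'pics/{n}_end.png')[:,:,::-1]; old=cv2.imread(f'pics/{f0}.png')[:,:,::-1]
    c=lambda I:I[y0:y1,x0:x1].astype(int)
    print(n,'motion since last',(np.abs(c(now)-c(pre)).sum(2)>60).sum())
    d=(np.abs(c(now)-c(old)).sum(2)>60).astype(np.uint8);l,lab,st,ce=cv2.connectedComponentsWithStats(d)
    for s,k in zip(st[1:],ce[1:]):
        if s[4]>15: u=k+[x0,y0]; print(' blob',u.round(1),s.tolist(),(onz(n,u,.07)[0]*1e3).round(0))
    # bystanders: whole-picture change away from arm & ring
    D=(np.abs(now.astype(int)-old).sum(2)>120).astype(np.uint8);l,lab,st,ce=cv2.connectedComponentsWithStats(D)
    print(' all',[(k.round(0).tolist(),int(s[4])) for s,k in zip(st[1:],ce[1:]) if s[4]>40])
E
```

```text
side motion since last 1
 blob [239.  211.6] [13, 7, 21, 24, 287] [627.  46.  70.]
 blob [226.  223.6] [5, 16, 15, 23, 206] [666.  73.  70.]
 blob [238.7 234.8] [21, 36, 6, 9, 46] [641. 110.  70.]
 all [([270.0, 6.0], 272), ([463.0, 27.0], 2939), ([495.0, 4.0], 55), ([256.0, 28.0], 1194), ([304.0, 19.0], 81), ([266.0, 65.0], 471), ([288.0, 88.0], 548), ([236.0, 90.0], 856), ([482.0, 171.0], 2979), ([440.0, 114.0], 329), ([431.0, 210.0], 1003), ([243.0, 210.0], 96), ([232.0, 209.0], 41), ([314.0, 227.0], 540), ([223.0, 226.0], 51), ([490.0, 258.0], 1040), ([246.0, 247.0], 41), ([233.0, 282.0], 199), ([486.0, 322.0], 1775)]
top motion since last 0
 blob [237.6 150.1] [13, 4, 15, 3, 37] [658.  44.  70.]
 blob [236.7 161.7] [11, 8, 17, 19, 276] [626.  46.  70.]
 all [([325.0, 129.0], 229), ([122.0, 129.0], 464), ([342.0, 218.0], 10519), ([365.0, 134.0], 145), ([165.0, 148.0], 150), ([146.0, 162.0], 314), ([211.0, 163.0], 92), ([236.0, 166.0], 119), ([211.0, 231.0], 452), ([277.0, 290.0], 289), ([32.0, 331.0], 1130), ([11.0, 339.0], 750), ([114.0, 339.0], 188), ([134.0, 364.0], 1705), ([208.0, 358.0], 1157), ([281.0, 356.0], 1996), ([71.0, 368.0], 180), ([178.0, 377.0], 545), ([230.0, 379.0], 110), ([280.0, 378.0], 79)]
```

```bash
python3 -c "
from cell import robot
print(robot.hand_in())"
```

```text
the job is handed in; nothing more can be done
None
```

The rail is back in both forks with the wooden ring hanging between them, and I handed the job in at about 14 s of the 51 s allowed. No verdict is reported, so the result rests on my own last checks.

**What I did:** I gripped the rail by its dark handle and pushed its bare end through the lying wooden ring. I then lifted the ring on the rail, laid the rail back into both forks, let go and backed off.

**Last checks:**
- **Rail:** the bar's ends match their starting places within about 3 mm in both views.
- **Ring:** both views put it at y ≈ 0.046 m, against 0.0475 m for the middle of the rail. Two pictures 0.5 s apart showed no motion.
- **Robot:** it is clear, with no contact force above noise.

**Less certain:**
- **Ring contact:** whether the gripper ever touched the ring was judged only from the pictures.
- **Bystanders:** the before/after difference images also flagged pixels on the jug and the glasses. I took these for arm shadows and reflections, because the gripper passed well clear and the sensor showed no knock. I did not measure their poses separately, and the 12-picture limit was used up.

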